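# Pop open the large findings box

## Task

Open the larger of the two lidded findings boxes by its push latch: with your fingertips press the front of its lid, at the ribbed thumb patch, all the way in once, let go so that the lid pops up by itself, and leave it standing fully open without pushing it shut again. Nothing is to be picked up: leave the smaller box shut and the other things on the bench where they are.

Things in the scene. Friction and masses are not known exactly. Their poses are not given: they have to be found in the camera images.
- large_lid (a joint): Lid angle of the large box (rad): 0 shut and latched, -0.075 pressed in to its firm stop, 0.75 fully open at its stop. Push-push latch: pressing the ribbed patch down to the stop (10.5 mm, 5 to 7 N, more at the stop; under 8.5 mm may just drop back to shut) frees it; as the finger withdraws, a damped spring lifts the lid to 0.75 in about 1 s and holds it. Pushed in again it latches shut.
- large: Large findings box, black plastic with a grey cap lid, fixed on a light wooden riser (170 by 125 mm) 5 to 45 mm high: body 150 (x) by 105 (y) mm; lid 156 by 117 mm, its top 75 mm above the origin when shut. Origin: centre of the box's underside, on top of the riser. Its x axis points from the front (ribbed patch and latch, -x side, towards the robot) to the back (hinge, +x side).
- large_press (a point): Where to press: centre of the ribbed thumb patch (18 by 30 mm) on top of the large lid, midway along the front edge, 15 mm back from it, 141 mm from the hinge line. It moves with the lid; shut, it is 75 mm above the box's origin, and its x points from front to back, z up. Fully open, the front edge has risen by about 105 mm.
- large_hinge (a point): Middle of the hinge line of the large box, at the back edge, 71 mm above the box's origin.
- large_pin (a joint): Sideways position (m) of the small steel pin hidden in the large box's latch: 0 when latched, moves to about +0.009 during the opening press, between 0 and -0.002 once open, and beyond -0.006 only if the opened lid is pushed shut again.
- small_lid (a joint): Lid angle of the small box (rad): 0 = shut and latched, to be left so. Same push-push latch as the large box.
- small: Small findings box of the same make and colours, to be left shut, fixed on a riser (125 by 105 mm) 5 to 45 mm high: body 105 (x) by 85 (y) mm; lid 111 by 97 mm, its top 65 mm above the origin. Origin: centre of the box's underside, on the riser; its front (-x) faces the robot.
- tub: Open white plastic tub, 90 mm across, 60 mm tall, loose. Origin: centre of the underside.
- jar: Amber glass jar with a steel cap, 60 mm across, 85 mm tall, loose. Origin: centre of the underside.
- medallion: Six-sided brass medallion, 60 mm across, 10 mm thick, lying flat, loose. Origin: centre of the underside.
- driver: Screwdriver with a wooden handle, 170 mm long, lying between the two boxes and pointing away from the robot, loose. Its x axis runs along it, from handle to tip.

How it is judged:
On the way, in this order (a step that is already met when the one before it is completed fails the run):
1. the large box's lid is pressed in, to its stop or nearly (value of joint large_lid below -0.05 rad and value of joint small_lid below 0.03 rad), for 0.05 s.
2. the lid has popped up, and stays up for a second (value of joint large_lid above 0.65 rad), for 1 s.
At the end, for the whole second after the job is handed in: the large box's lid stands open at rest (above 0.65 rad), the small box is shut and unpressed (within 0.03 rad), and tub, jar, medallion and screwdriver are within 20 mm of where they started (value of joint large_lid above 0.65 rad and velocity of joint large_lid between -0.05 and 0.05 rad/s and value of joint small_lid between -0.03 and 0.03 rad and distance of each of tub, jar, medallion, driver from where it was at the start of the episode below 0.02 m); the robot touches nothing.
It fails at once if the opened lid is pushed shut again (a second press) (value of joint large_pin below -0.006 m).
It fails at once if the small box's lid is pressed in or opened (value of joint small_lid above 0.03 rad or value of joint small_lid below -0.05 rad).
It fails at once if a bystander is lifted, carried or shoved (distance of any of tub, jar, medallion, driver from where it was at the start of the episode above 0.02 m).
It also fails if it takes over 27 s, if anything falls off the work surface, if the arm or the gripper's body presses on something with over 40 N, if the wrist force passes 120 N, or if a joint passes its speed limit or range.

## Robot

A 6-joint arm with a two-finger parallel gripper is mounted at the origin on the work surface. World frame = base frame: x ahead of the robot, y to its left, z up, the work surface at z = 0. Lengths are in m, angles in rad, forces in N, time in s.
With the tool pointing down it reaches from about 0.375 to 0.9 m from the base axis. Payload 3.1 kg.
Tool frame: the origin (TCP) lies on the centre line of the jaws, within the pads' length; the fingertips stand 22 mm ahead of it and the grasp point (between the pads) lies 3 mm ahead of it; z points along the fingers, y is the line along which they close (so a half turn about z gives the same grasp; the last joint's range is limited). The gripper opens to 85 mm and grips with 20 to 120 N. Pads are 22 mm wide; open, the fingers measure 114 mm over their backs; the gripper's body (76 mm by 85 mm) begins 54 mm behind the grasp point. The pads swing forward as they close: fully open they stand 13 mm farther back than shut.
Start: joints at [0.995, 0.527, 1.433, -0, 1.181, -0.178], TCP at [0.242, 0.576, 0.253] pointing down, gripper open.
Joint ranges: [-3.08, 3.08], [-0.75, 2.2], [0.22, 2.44], [-1.43, 4.57], [0, 2.65], [-2.85, 2.85]. Speed limits (rad/s): [2.79, 2.79, 3.14, 3.14, 3.14, 3.14].

## Interface

Orientations are given as a unit quaternion [x, y, z, w].
In Python, from station import manip, vision gives the robot as it stands (manip), with the cameras (vision).
- The arm moves only by the tool drive_effector, called after ">>>" as name(argument=value, ...) on one line, values as JSON. Schema: {"type":"object","properties":{"plan":{"type":"object","properties":{"dx":{"type":"array","items":{"type":"number"},"minItems":1,"maxItems":20},"dy":{"type":"array","items":{"type":"number"},"minItems":1,"maxItems":20},"dz":{"type":"array","items":{"type":"number"},"minItems":1,"maxItems":20},"spin":{"type":"array","items":{"type":"number"},"minItems":1,"maxItems":20},"finger_gap":{"type":"array","items":{"type":"number"},"minItems":1,"maxItems":20}},"additionalProperties":false,"required":["dx","dy","dz","spin","finger_gap"]},"grip_force":{"type":"number"},"only":{"type":"string"},"quiet":{"type":"boolean"},"lines":{"type":"string"}},"required":["plan"],"additionalProperties":false}. plan is an object with one list for each field, all of the same length, 1 to 20, a row being the entries at one place: dx, dy, dz (the shift in fractions of the full range, 1 being 750 mm), spin (a turn about the tool's z in shares of pi rad (1.0 is pi rad)), finger_gap (the opening from 0.0 (shut) to 1.0 (fully open)); each row is the pose to reach, as a shift and turn from the pose commanded when the call began, along the tool's axes at that moment; what a row does not reach only later rows make up. A row lasts 1/10 s, in which the tool goes at most 0.05 m and 0.15 rad, less where a joint would pass 70% of its speed; a pose out of reach is approached as far as the arm can. The fingers move at their own pace and stop on an object; grip_force is the grip in N (left out, the last holds). Time passes only in rows, so rows that do not move let the fingers close. The tool returns the time, the measured TCP pose, the force, the opening and the grip force at its end. only (a regular expression) keeps the lines of the reply that match it, lines (a string "A,B") keeps lines A to B, and quiet returns only ok. Input that does not fit is refused with a message, and nothing moves.
- manip.sense(): the state, without advancing time (a new reading comes with each control period).
- vision.snapshot(name): name is "side" or "top"; returns a dict with "pixels" (384x512x3 uint8, red, green, blue), "range_z" (384x512 float32, m along the optical axis (not along the pixel's ray), 0 where there is no reading), "fov_y" (degrees; the focal length in pixels is half the picture's height over the tangent of half this angle, whatever the lens; pixels are square), "cx", "cy" (the principal point, pixels), "R" (3x3) and "t" (3): a world point X has camera coordinates R X + t. Camera axes: x right, y down, z forward; pixel columns grow to the right and rows downward; lengths in m; the calibration is good to about 2 mm. A picture is of the moment at which its call begins.
- manip.sign_off(): hands the job in; it is judged then, once.
The state is a dict: "t": time; "q": joint angles; "qd": joint speeds; "tau": joint torques, N m; "tcp_pos": TCP position; "tool_rot": TCP orientation; "force": force on the tool from outside, world axes, zero at the start; "ft_torque": the same for the moment, N m; "finger_gap": opening from 0.0 (shut) to 1.0 (fully open); "gripper_force": force on a finger pad.
Only numpy, scipy, OpenCV 4.12 (cv2) and the standard library are available. Lean on these libraries where they do the work, as an engineer would, in place of code of your own. Each camera call takes 0.05 s, during which the arm holds its last target. There are 200 camera calls.

## Working session

There is one attempt and no reset: what is moved stays moved. The work goes in short steps, Python scripts to look and compute and a tool call to move; the robot and the scene stay as the last step left them, time stands still between calls to the robot, and variables do not carry over. Pictures are saved under pics/ and viewed, at most 10 in all, crops included, and the job is handed in when it is done.

```bash
mkdir -p pics; ls
```

Create h.py:
```python
import numpy as np, cv2
from station import manip, vision
def snap(n):
    s=vision.snapshot(n); np.savez('pics/'+n+'.npz',**s); return s
def world(s):
    h,w=s['range_z'].shape; f=h/2/np.tan(np.radians(s['fov_y'])/2)
    v,u=np.mgrid[:h,:w]; z=s['range_z']
    c=np.stack([(u-s['cx'])/f*z,(v-s['cy'])/f*z,z],-1)
    return (c-np.array(s['t']))@np.array(s['R'])
```

Run:
```python
from h import *
for n in('top','side'):
    s=snap(n); cv2.imwrite(f'pics/{n}0.png',s['pixels'][...,::-1])
    print(n,s['fov_y'],s['R'],s['t'])
st=manip.sense(); print(st['t'],st['tcp_pos'],st['tool_rot'],st['force'],st['finger_gap'])
```

```text
pics
station.py
top 42.38325279734264 [[ 0.02593162 -0.99966314  0.00107543]
 [-0.9759494  -0.02554938 -0.21649478]
 [ 0.21644933  0.0045645  -0.97628318]] [-0.0126553   0.63839356  1.70128708]
side 53.86975323040977 [[ 0.72502079 -0.68850059  0.01765785]
 [-0.32053105 -0.36000373 -0.87616046]
 [ 0.60959389  0.62957466 -0.48169601]] [-0.43517295  0.29849629  0.82671417]
0.1 [0.24176976 0.57570502 0.25242638] [ 1.97584323e-01  9.80285412e-01 -9.04290340e-04 -3.59074838e-04] [ 0.48029855 -0.15803077 -0.23793939] 0.9975731050830225
```

View pics/top0.png

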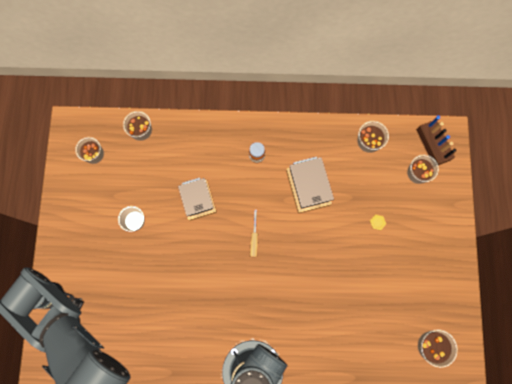

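View pics/side0.png

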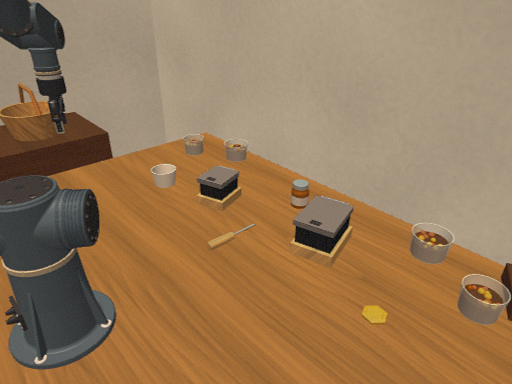

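The top view shows the large box at about (310,183), with its dark ribbed patch at about (316,199). The small box is at (197,197), the driver at (254,233), the jar at (257,150), the medallion at (378,222) and the tub at (131,219). The side view agrees, and nothing stands in front of the large box.

Run:
```python
from h import *
s=np.load('pics/top.npz'); W=world(s); px=s['pixels']
roi=np.zeros(W.shape[:2],bool); roi[145:220,275:345]=1
z=W[...,2]; print('table z',np.median(z[240:300,300:400]))
hsv=cv2.cvtColor(px,cv2.COLOR_RGB2HSV)
m=roi&(s['range_z']>0)&(z>0.07)&(hsv[...,1]<70)
P=W[m]; print(m.sum(),np.percentile(P[:,2],[2,25,50,75,98]))
top=m&(abs(z-np.median(P[:,2]))<.008); T=W[top]
r=cv2.minAreaRect(T[:,:2].astype(np.float32)); print('lid',r,np.median(T[:,2])); print(cv2.boxPoints(r))
d=top&(hsv[...,2]<115); 
v,u=np.nonzero(d); print(np.median(hsv[...,2][top]))
n,l,st,c=cv2.connectedComponentsWithStats(d.astype(np.uint8))
for i in range(1,n):
    if st[i,4]>15: print(st[i],W[l==i].mean(0))
# same lid across side view
s2=np.load('pics/side.npz'); W2=world(s2); h2=cv2.cvtColor(s2['pixels'],cv2.COLOR_RGB2HSV)
m2=np.zeros(W2.shape[:2],bool); m2[190:265,285:360]=1
m2&=(abs(W2[...,2]-np.median(T[:,2]))<.008)&(h2[...,1]<70)
print('side',cv2.minAreaRect(W2[m2][:,:2].astype(np.float32)),np.median(W2[m2][:,2]))
c=cv2.resize(px[140:240,180:345],None,fx=4.5,fy=4.5,interpolation=cv2.INTER_CUBIC); cv2.imwrite('pics/crop.png',c[...,::-1])
```

```text
table z -4.6974643841822204e-05
1445 [0.10235594 0.10819696 0.11110627 0.11384864 0.11949833]
lid ((0.6492508053779602, -0.1897895634174347), (0.16234230995178223, 0.1132841557264328), 16.443126678466797) 0.11111294227004213
[[ 0.55536616 -0.15844066]
 [ 0.58743274 -0.26709163]
 [ 0.74313545 -0.22113846]
 [ 0.71106887 -0.11248749]]
203.0
side ((0.6508769989013672, -0.18915271759033203), (0.1642959713935852, 0.1178373321890831), 15.926398277282715) 0.10934150146889714
```

View pics/crop.png

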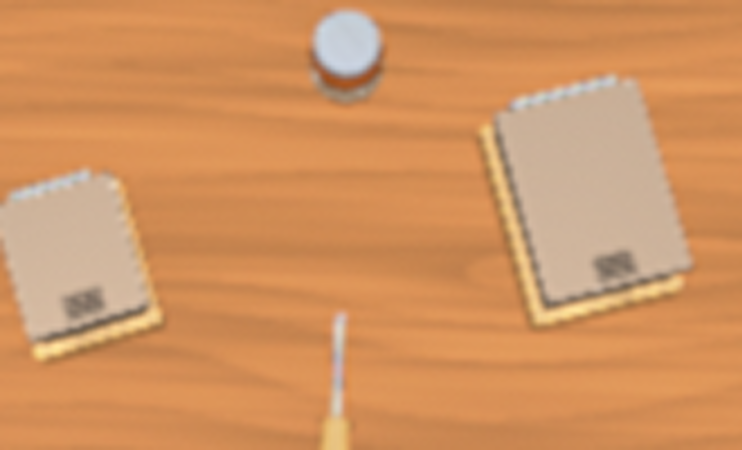

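The crop shows the ribbed patch of the large lid centred at about crop (615,264), which is picture (316.7,198.7). I'll cast that ray onto z≈0.11 and check it against the lid rectangle.

Run:
```python
from h import *
from scipy.spatial.transform import Rotation as R
s=np.load('pics/top.npz'); f=192/np.tan(np.radians(s['fov_y'])/2)
g=cv2.cvtColor(s['pixels'],cv2.COLOR_RGB2GRAY).astype(float)
w=g[192:206,306:327]; v,u=np.mgrid[192:206,306:327]
ww=np.where((w<145)&(v>=195)&(v<=202)&(u>=311)&(u<=322),160-w,0)
uc,vc=(u*ww).sum()/ww.sum(),(v*ww).sum()/ww.sum(); print(uc,vc)
Rc=s['R'];C=-Rc.T@s['t']; d=Rc.T@np.array([(uc-s['cx'])/f,(vc-s['cy'])/f,1])
P=C+d*(0.110-C[2])/d[2]; yaw=np.radians(16.2)
x=np.array([np.cos(yaw),np.sin(yaw)])
print('patch ray',P,'from lid',np.array([.650,-.1895])-63*1e-3*x)
st=manip.sense(); T=R.from_quat(st['tool_rot']); M=T.as_matrix(); print(M, np.degrees(np.arctan2(M[1,0],M[0,0])), st['q'])
for tz in (.25,.20): print(M.T@(np.array([P[0],P[1],tz])-st['tcp_pos']))
```

```text
316.4232155731795 198.69790915645277
patch ray [ 0.5872686  -0.21032943  0.11      ] from lid [ 0.5895015  -0.20707644]
[[-9.21920613e-01  3.87377409e-01 -1.06133884e-03]
 [ 3.87378708e-01  9.21919235e-01 -1.63103014e-03]
 [ 3.46644461e-04 -1.91482037e-03 -9.99998107e-01]] 157.20850559340707 [ 9.94489320e-01  5.28390464e-01  1.43375667e+00  1.20316397e-06
  1.18139146e+00 -1.78521177e-01]
[-0.62301635 -0.59081719  0.00334173]
[-0.62303368 -0.59072145  0.05334164]
```

The manual's scale: shifts go in shares of 750 mm and turns go in shares of pi rad. Converting my numbers, -0.622 m is -0.8293, -0.59 m is -0.7867, -0.68 rad is -0.2165.

>>> drive_effector(plan={"dx": [-0.8293,-0.8293,-0.8293,-0.8293,-0.8293,-0.8293,-0.8293,-0.8293,-0.8293,-0.8293,-0.8293,-0.8293,-0.8293,-0.8293,-0.8293,-0.8293,-0.8293,-0.8293,-0.8293,-0.8293],"dy": [-0.7867,-0.7867,-0.7867,-0.7867,-0.7867,-0.7867,-0.7867,-0.7867,-0.7867,-0.7867,-0.7867,-0.7867,-0.7867,-0.7867,-0.7867,-0.7867,-0.7867,-0.7867,-0.7867,-0.7867],"dz": [0,0,0,0,0,0,0,0,0,0,0,0,0,0,0,0,0,0,0,0],"spin": [-0.2165,-0.2165,-0.2165,-0.2165,-0.2165,-0.2165,-0.2165,-0.2165,-0.2165,-0.2165,-0.2165,-0.2165,-0.2165,-0.2165,-0.2165,-0.2165,-0.2165,-0.2165,-0.2165,-0.2165],"finger_gap": [0,0,0,0,0,0,0,0,0,0,0,0,0,0,0,0,0,0,0,0]})

```text
t: 2.1
tcp_pos: [0.5861, -0.2081, 0.2524]
tool_rot: [-0.14, 0.99, 0.001, -0.001]
force: [-0.0, -0.1, 0.4]
finger_gap: 0.002
gripper_force: 0.0
```

Run:
```python
from h import *
s=manip.sense(); print(s['t'],s['tcp_pos'],s['force'],s['q'],s['finger_gap'])
```

```text
2.1 [ 0.58606282 -0.20806449  0.25243381] [-0.01832353 -0.05380594  0.42656922] [-5.20820780e-01  5.25250480e-01  1.43979264e+00  5.62692130e-04
  1.17937429e+00 -2.37339155e+00] 0.0019397701417071648
```

Scaled: 0.11 m is 0.1467, 0.105 m is 0.14.

>>> drive_effector(plan={"dx": [0,0,0,0,0],"dy": [0,0,0,0,0],"dz": [0.0533,0.1067,0.14,0.1467,0.1467],"spin": [0,0,0,0,0],"finger_gap": [0,0,0,0,0]})

```text
t: 2.6
tcp_pos: [0.5863, -0.207, 0.1429]
tool_rot: [-0.141, 0.99, 0.001, -0.001]
force: [0.2, 0.2, 0.1]
finger_gap: 0.003
gripper_force: 0.0
```

Run:
```python
from h import *
s=snap('side'); st=manip.sense(); print(st['tcp_pos'],st['force'])
c=cv2.resize(s['pixels'][160:280,250:410],None,fx=4,fy=4,interpolation=cv2.INTER_CUBIC); cv2.imwrite('pics/near.png',c[...,::-1])
```

```text
[ 0.58725165 -0.20775027  0.1441961 ] [0.58314397 0.76021051 0.07907332]
```

View pics/near.png

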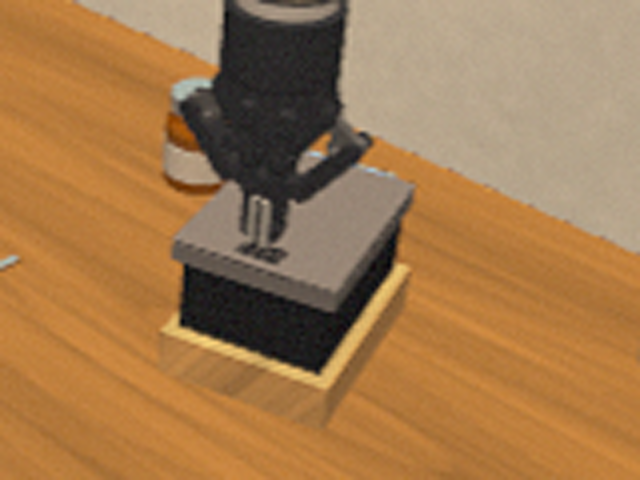

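The fingertips (262,243) are about 10 mm above the ribbed patch (265,253) and centred on it. Now I'll press.

Scaled: 0.015 m is 0.02, 0.012 m is 0.016.

>>> drive_effector(plan={"dx": [0,0,0,0,0],"dy": [0,0,0,0,0],"dz": [0.0053,0.0107,0.016,0.02,0.02],"spin": [0,0,0,0,0],"finger_gap": [0,0,0,0,0]})

```text
t: 3.15
tcp_pos: [0.5875, -0.209, 0.1288]
tool_rot: [-0.141, 0.99, -0.0, 0.001]
force: [0.1, 0.7, 4.0]
finger_gap: 0.001
gripper_force: 2.1
```

Scaled: 0.006 m is 0.008, 0.004 m is 0.0053.

>>> drive_effector(plan={"dx": [0,0,0,0],"dy": [0,0,0,0],"dz": [0.0027,0.0053,0.008,0.008],"spin": [0,0,0,0],"finger_gap": [0,0,0,0]})

```text
t: 3.55
tcp_pos: [0.5876, -0.209, 0.1229]
tool_rot: [-0.141, 0.99, -0.0, 0.001]
force: [0.2, 1.7, 4.7]
finger_gap: 0.003
gripper_force: 2.2
```

Scaled: 0.003 m is 0.004, 0.002 m is 0.0027.

>>> drive_effector(plan={"dx": [0,0,0,0],"dy": [0,0,0,0],"dz": [0.0013,0.0027,0.004,0.004],"spin": [0,0,0,0],"finger_gap": [0,0,0,0]})

```text
t: 3.95
tcp_pos: [0.5877, -0.209, 0.1225]
tool_rot: [-0.141, 0.99, -0.001, 0.001]
force: [-2.8, 2.0, 17.8]
finger_gap: 0.0
gripper_force: 8.9
```

The force jumped to 17.8 N with no further travel, so this is the firm stop. I'll withdraw upwards and towards the robot (tool +x points to the front).

Scaled: -0.18 m is -0.24, -0.14 m is -0.1867.

>>> drive_effector(plan={"dx": [0,0.0267,0.0667,0.1067,0.1333,0.1333,0.1333,0.1333,0.1333,0.1333,0.1333,0.1333,0.1333,0.1333,0.1333,0.1333,0.1333,0.1333,0.1333,0.1333],"dy": [0,0,0,0,0,0,0,0,0,0,0,0,0,0,0,0,0,0,0,0],"dz": [-0.0267,-0.08,-0.1333,-0.1867,-0.24,-0.24,-0.24,-0.24,-0.24,-0.24,-0.24,-0.24,-0.24,-0.24,-0.24,-0.24,-0.24,-0.24,-0.24,-0.24],"spin": [0,0,0,0,0,0,0,0,0,0,0,0,0,0,0,0,0,0,0,0],"finger_gap": [0,0,0,0,0,0,0,0,0,0,0,0,0,0,0,0,0,0,0,0]})

```text
t: 5.95
tcp_pos: [0.4909, -0.2365, 0.2993]
tool_rot: [-0.141, 0.99, -0.0, 0.0]
force: [-0.2, 0.3, 1.1]
finger_gap: 0.0
gripper_force: 0.0
```

Run:
```python
from h import *
s=snap('side'); W=world(s); print(manip.sense()['force'])
m=np.zeros((384,512),bool); m[120:265,285:370]=1
P=W[m&(s['range_z']>0)]; P=P[(abs(P[:,0]-.66)<.1)&(abs(P[:,1]+.19)<.1)]; print(np.percentile(P[:,2],[50,90,98]))
cv2.imwrite('pics/open.png',s['pixels'][...,::-1])
```

```text
[-0.54800565  1.01689512 -0.95596677]
[0.05041887 0.16334738 0.20997951]
```

View pics/open.png

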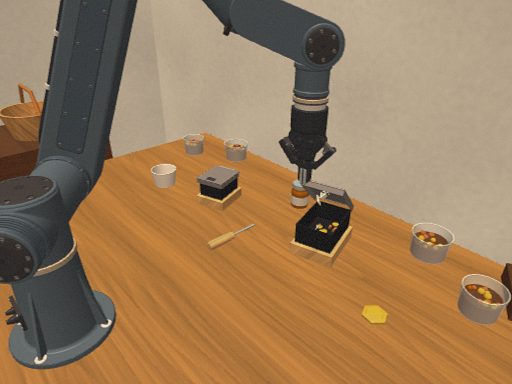

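The large lid stands open at (330,192), with its edge at about 0.21 m as expected. The small box at (218,180) is shut, and the bystanders haven't moved. I'll let it stand a little longer, then hand in.

>>> drive_effector(plan={"dx": [0,0,0,0,0,0,0,0,0,0,0,0,0,0,0],"dy": [0,0,0,0,0,0,0,0,0,0,0,0,0,0,0],"dz": [0,0,0,0,0,0,0,0,0,0,0,0,0,0,0],"spin": [0,0,0,0,0,0,0,0,0,0,0,0,0,0,0],"finger_gap": [0,0,0,0,0,0,0,0,0,0,0,0,0,0,0]})

```text
t: 7.5
tcp_pos: [0.4909, -0.2365, 0.2993]
tool_rot: [-0.141, 0.99, 0.0, -0.0]
force: [-0.6, -0.6, 0.0]
finger_gap: -0.005
gripper_force: 0.0
```

```bash
python3 -c "
from station import manip, vision
print(manip.sign_off())"
```

```text
the job is handed in; nothing more can be done
None
```

I opened the large box with one press to the stop and its lid stood fully open in the last picture, with the small box shut and the other things in place; I handed the job in at 7.5 s and got no verdict back.

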